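# Load two brake pads into the spring-fed magazine

## Robot

A 7-joint arm with a two-finger parallel gripper is mounted at the origin on the work surface. World frame = base frame: x ahead of the robot, y to its left, z up, the work surface at z = 0. Lengths are in m, angles in rad, forces in N, time in s.
With the tool pointing down it reaches from about 0.4 to 0.85 m from the base axis. Payload 6.9 kg.
Tool frame: the origin (TCP) lies at the very end of the fingers, on their centre line; the grasp point (between the pads) lies 19 mm behind it; z points along the fingers, y is the line along which they close (so a half turn about z gives the same grasp; the last joint's range is limited). The gripper opens to 85 mm and grips with 20 to 120 N. Pads are 22 mm wide; open, the fingers measure 114 mm over their backs; the gripper's body (76 mm by 85 mm) begins 54 mm behind the grasp point. The pads swing forward as they close: fully open they stand 13 mm farther back than shut.
Start: joints at [-1.095, 0.507, -0.238, 1.5, 0.126, 1.149, -0.155], TCP at [0.226, 0.583, 0.231] pointing down, gripper open.
Joint ranges: [-3.08, 3.08], [-0.24, 2.05], [-1.43, 1.35], [0, 2.5], [-1.52, 4.66], [0.17, 1.96], [-2.89, 2.89]. Speed limits (rad/s): [2.39, 2.39, 3.14, 3.14, 3.14, 3.14, 3.14].

## Interface

Orientations are given as a unit quaternion [x, y, z, w].
In Python, from station import r gives the robot as it stands.
- The arm moves only by the tool play_rows, never from a script. Its arguments are lists of equal length, an entry for each row: "jaw": the opening, from 0 (shut) to 1 (fully open); "travel": the shift along the tool's x, y, z normalised to -1 to 1, where 1 is 250 mm, a list of three; "spin": the turn about the tool's z normalised to -1 to 1, where 1 is 90 degrees. A call has 1 to 20 rows; each row shifts and turns the commanded pose from where the row before left it, along the tool's axes as they then stand; what a row does not reach is not made up. A row lasts 1/8 s, in which the tool goes at most 62.5 mm and 10.7 degrees, less where a joint would pass 70% of its speed; a pose out of reach is approached as far as the arm can. A call with a number of a shift or a turn outside -1 to 1 is refused whole. A call with a gripper value outside its range is refused whole. The fingers move at their own pace and stop on an object; the grip force is fixed at half the most. Time passes only in rows, so rows that do not move let the fingers close. It gives the time, the measured TCP pose, the force, the opening and the grip force at its end, in the units of the state.
- r.observe(): the state, without advancing time (a new reading comes with each control period).
- r.read_camera(name): name is "side" or "top" or "wrist"; returns a dict with "pixels" (420x560x3 uint8, red, green, blue), "K" (3x3 intrinsics, pixels), "extrinsics" (4x4, takes a point from camera to world coordinates). Camera axes: x right, y up, looking along -z (the intrinsics and any distortion apply to the point x, -y, -z); pixel columns grow to the right and rows downward; lengths in m; the calibration is good to about 2 mm. A picture is of the moment at which its call begins. There is no depth.
- r.hand_in(): hands the job in; it is judged then, once.
The state is a dict: "t": time; "qpos": joint angles; "qvel": joint speeds; "effort": joint torques, N m; "ee_pos": TCP position; "tool_rot": TCP orientation; "force": force on the tool from outside, world axes, zero at the start; "torque": the same for the moment, N m; "grip_width": finger opening in m; "grasp_force": force on a finger pad.
Only numpy, scipy, OpenCV 4.12 (cv2) and the standard library are available. Lean on these libraries where they do the work, as an engineer would, in place of code of your own. Each camera call takes 0.05 s, during which the arm holds its last target. There are 200 camera calls.

## Task

Load the spring-fed magazine with the two new brake pads, first the yellow-backed one and then the blue-backed one on top of it, lining side down and each with its wide ear in the wide slot. Press each pad down against the follower until both orange catches have snapped over its ears and hold it down flat by themselves, before you lay in the next. Leave the worn rusty pad and the other things on the bench where they are.

Things in the scene. Friction and masses are not known exactly. Their poses are not given: they have to be found in the camera images.
- magazine: Spring-fed magazine fixed to the bench, open on top: base plate 190 x 84 x 10 mm, four bevelled aluminium corner posts 111 mm high (|x| 48.5 to 64 mm, out to |y| 34 mm) that guide a pad's plate with 2.5 mm play each way in x and 2 mm in y, grey end blocks |x| 68 to 86 mm, 96 mm high. Long sides open above 60 mm for fingers. Origin: centre of underside, x its long axis, z up
- magazine_wide_slot (a point): Middle of the wide slot (40 mm, takes the wide ear) between the two posts at the magazine's +x end, 56 mm from its axis, level with the post tops (111 mm)
- magazine_narrow_slot (a point): Middle of the narrow slot (24 mm, takes the narrow ear) between the two posts at the magazine's -x end, 56 mm from its axis, level with the post tops (111 mm)
- magazine_mouth (a point): On the magazine's vertical axis, 85 mm above the bench, level with the flat undersides of the catches: here lies the top of the empty follower or of the last latched pad. A pad just laid in rests here with its underside, its ears loose above the catches. Press its top down to 2 to 5 mm below this height and it latches; the spring then lifts it back up against the catches
- catch_wide_tip (a point): Tip of the orange sprung catch in the wide slot, 16 mm wide; a second one is opposite in the narrow slot. They reach in to 55.5 mm from the magazine's axis, undersides at 85 mm, sloped tops up to 96 mm. Ears pressed down push them outwards; they spring back over the ears
- follower (a joint): White sprung platform inside the magazine, on which pads lie; m pressed down from its top position (0, top face 85 mm above the bench) to 0.047. Spring: 7 N at the top plus 0.2 N per mm; the two catches add up to about 10 N while ears pass. Reads about 0.019 with one pad latched in, 0.038 with two
- yellow_pad: Yellow-backed brake pad, lying lining down, 19 mm high, about 0.22 kg: dark lining 88 x 46 x 13 mm below, painted steel plate 92 x 52 x 6 mm on top. An ear of the plate sticks out 13 mm at each end: 36 mm wide at the pad's own +x end, 20 mm wide at -x; 118 mm over the ears. Origin: centre of its underside, z up. Grip it across its 52 mm width (own y)
- yellow_pad_wide_ear (a point): Top middle of the yellow pad's wide ear, 52 mm from the pad's centre along its +x
- blue_pad: Blue-backed brake pad, lying lining down, 19 mm high, about 0.22 kg: dark lining 88 x 46 x 13 mm below, painted steel plate 92 x 52 x 6 mm on top. An ear of the plate sticks out 13 mm at each end: 36 mm wide at the pad's own +x end, 20 mm wide at -x; 118 mm over the ears. Origin: centre of its underside, z up. Grip it across its 52 mm width (own y)
- blue_pad_wide_ear (a point): Top middle of the blue pad's wide ear, 52 mm from the pad's centre along its +x
- worn_pad: Bystander: worn-out rust-brown brake pad of the same outline, only 12 mm high; origin at the centre of its underside. Stays where it lies
- lube_can: Bystander: green can, 54 mm across, 160 mm tall; origin under its centre
- spray_can: Bystander: white spray can with blue label, 64 mm across, 200 mm tall; origin under its centre
- grease_jar: Bystander: jar with black cap, 84 mm across, 85 mm tall; origin under its centre
- wrench: Bystander: steel wrench lying flat, about 180 mm long
- screwdriver: Bystander: green screwdriver lying flat, about 200 mm long
- coffee_cup: Bystander: paper-white cup, 80 mm across, 95 mm tall; origin under its centre
Mind the look-alikes: they are no part of the job. What is shaped like the magazine but green is not meant. What is shaped like the yellow_pad but pink is not meant.

How it is judged:
On the way, in this order (a step that is already met when the one before it is completed fails the run):
1. the yellow pad alone is latched under both catches, let go of, wide ear in the wide slot (z of yellow_pad in the frame of magazine between 0.058 and 0.0685 m and x of yellow_pad_wide_ear in the frame of magazine above 0.045 m and angle between yellow_pad's own z axis and vertical below 0.05 rad and horizontal distance between yellow_pad and magazine below 0.008 m and contact force between the fingers and yellow_pad below 0.1 N and value of joint follower above 0.0165 m), for 0.2 s.
2. the blue pad is latched on top of it, let go of (z of yellow_pad in the frame of magazine between 0.038 and 0.0495 m and x of each of yellow_pad_wide_ear, blue_pad_wide_ear in the frame of magazine above 0.045 m and angle between each of yellow_pad, blue_pad's own z axis and vertical below 0.05 rad and horizontal distance between each of yellow_pad, blue_pad and magazine below 0.008 m and z of blue_pad in the frame of magazine between 0.058 and 0.0685 m and value of joint follower above 0.0355 m and linear speed of each of yellow_pad, blue_pad below 0.02 m/s and contact force between the fingers and blue_pad below 0.1 N), for 0.2 s.
At the end, for the whole second after the job is handed in: Both pads are held down under the catches, yellow below (underside 38 to 49.5 mm above the bench), blue on top (underside 58 to 68.5 mm, nominally 66), each within 8 mm of the magazine's axis, flat within 0.05 rad, wide ear at the wide-slot end, at rest; the follower reads over 0.0355 (z of yellow_pad in the frame of magazine between 0.038 and 0.0495 m and x of each of yellow_pad_wide_ear, blue_pad_wide_ear in the frame of magazine above 0.045 m and angle between each of yellow_pad, blue_pad's own z axis and vertical below 0.05 rad and horizontal distance between each of yellow_pad, blue_pad and magazine below 0.008 m and z of blue_pad in the frame of magazine between 0.058 and 0.0685 m and value of joint follower above 0.0355 m and linear speed of each of yellow_pad, blue_pad below 0.02 m/s); the robot touches nothing.
It fails at once if the worn pad is shifted by more than 30 mm (distance of worn_pad from where it was at the start of the episode above 0.03 m).
It fails at once if a can, the jar or the cup is shifted by more than 40 mm or knocked over (distance of any of lube_can, spray_can, grease_jar, coffee_cup from where it was at the start of the episode above 0.04 m or angle between any of lube_can, spray_can, grease_jar, coffee_cup's own z axis and vertical above 0.35 rad).
It fails at once if the wrench or the screwdriver is shifted by more than 50 mm (distance of any of wrench, screwdriver from where it was at the start of the episode above 0.05 m).
It also fails if it takes over 72 s, if anything falls off the work surface, if the arm or the gripper's body presses on something with over 40 N, if the wrist force passes 120 N, or if a joint passes its speed limit or range.

## Working session

There is one attempt and no reset: what is moved stays moved. The work goes in short steps, Python scripts to look and compute and a tool call to move; the robot and the scene stay as the last step left them, time stands still between calls to the robot, and variables do not carry over. Pictures are saved under pics/ and viewed, at most 10 in all, crops included, and the job is handed in when it is done.

Besides the shell and the picture viewer there is one more tool, called after ">>>" as name(argument=value, ...) on one line, values as JSON. play_rows: Moves the arm, as the interface text tells. Scaled input: -1 to 1 covers 250 mm each way for a shift and 90 degrees each way for a turn. Its arguments: {"type":"object","properties":{"jaw":{"type":"array","items":{"type":"number"}},"travel":{"type":"array","items":{"type":"array","items":{"type":"number","minimum":-1,"maximum":1}}},"spin":{"type":"array","items":{"type":"number","minimum":-1,"maximum":1}}},"required":["jaw","travel","spin"]}

```bash
mkdir -p pics
cat > h.py <<'E'
from station import r
import cv2,numpy as np
def snap(n,f):
    c=r.read_camera(n); cv2.imwrite('pics/'+f,c['pixels'][:,:,::-1]); np.savez('pics/'+f+'.npz',**{k:np.array(c[k]) for k in ('pixels','K','extrinsics')}); return c
def load(f): return np.load('pics/'+f+'.npz')
def proj(c,P):
    T=np.linalg.inv(c['extrinsics']); p=(T[:3,:3]@np.atleast_2d(P).T).T+T[:3,3]
    p=p*[1,-1,-1]; q=(c['K']@p.T).T; return q[:,:2]/q[:,2:]
def at(c,uv,z):
    uv=np.atleast_2d(uv); d=np.c_[uv,np.ones(len(uv))]@np.linalg.inv(c['K']).T*[1,-1,-1]
    E=c['extrinsics']; d=d@E[:3,:3].T; o=E[:3,3]; return o+d*((z-o[2])/d[:,2])[:,None]
E
python3 - <<'E'
from h import *
c=snap('top','top0.png'); s=snap('side','side0.png')
print(c.keys()); print(c['K'],c['extrinsics'].round(3),s['extrinsics'].round(3))
print(r.observe())
E
```

```text
dict_keys(['pixels', 'K', 'extrinsics'])
[[485.98758592   0.         282.593559  ]
 [  0.         485.98758592 212.43937346]
 [  0.           0.           1.        ]] [[ 0.026  0.989 -0.143  0.304]
 [-1.     0.027  0.004  0.009]
 [ 0.008  0.143  0.99   1.484]
 [ 0.     0.     0.     1.   ]] [[ 0.807  0.42  -0.415  0.015]
 [-0.59   0.565 -0.576 -0.654]
 [-0.007  0.71   0.704  0.937]
 [ 0.     0.     0.     1.   ]]
{'t': 0.1, 'qpos': array([-1.09548941,  0.50826764, -0.23752582,  1.50105918,  0.12570158,
        1.14892407, -0.15480424]), 'qvel': array([-0.00108485, -0.00230746, -0.00024694, -0.00318189,  0.00026694,
        0.0021735 , -0.00102649]), 'effort': array([-5.33836646e-03, -6.21829104e+01, -2.19475307e+00, -2.50204414e+01,
        1.25702380e-02,  7.89014739e-03,  1.20328057e-06]), 'ee_pos': array([0.22579952, 0.58227904, 0.23049872]), 'tool_rot': array([ 1.83848535e-01,  9.82954231e-01, -8.23855590e-04, -1.34646290e-04]), 'force': array([-0.57001708,  1.25327799, -0.29183794]), 'torque': array([-0.00797918, -0.01020572,  0.00783276]), 'grasp_force': 0.0, 'grip_width': 0.08512160177460001}
```

View pics/top0.png

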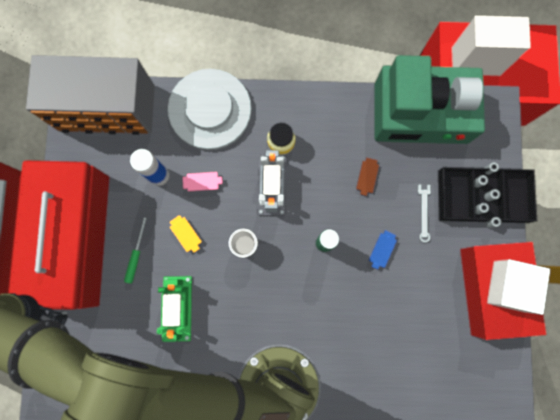

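View pics/side0.png

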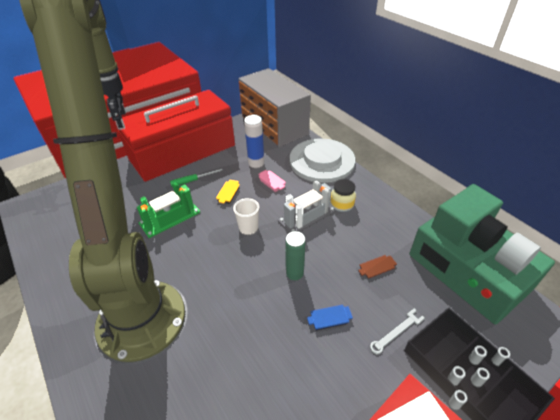

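Candidates for the pads: yellow at (185,234), pink look-alike at (203,181), blue at (384,250), worn rusty at (368,177). For the magazine: grey at (271,183), green look-alike at (175,309). I choose yellow, blue and grey, and check them in one close crop along with the colour masks.

```bash
cat > m.py <<'E'
from h import *
c=load('top0.png'); im=c['pixels'][:,:,::-1].copy(); hsv=cv2.cvtColor(im,cv2.COLOR_BGR2HSV)
def crop(x,y,w=33,h=50): return cv2.resize(im[y-h:y+h,x-w:x+w],None,fx=4,fy=4,interpolation=cv2.INTER_CUBIC)
cv2.imwrite('pics/crop0.png',np.hstack([crop(185,234),crop(384,250),crop(271,180)]))
def pad(x,y,lo,hi,z):
    m=cv2.inRange(hsv,lo,hi); R=np.zeros_like(m); R[y-30:y+30,x-30:x+30]=1
    v,u=np.nonzero(m*R); P=at(c,np.c_[u,v],z)[:,:2]
    # template fit by overlap of plate outline
    from scipy.optimize import minimize
    def inside(q):
        a,b=abs(q[:,0]),abs(q[:,1])
        return ((a<.046)&(b<.026))|((q[:,0]>0)&(a<.059)&(b<.018))|((q[:,0]<0)&(a<.059)&(b<.010))
    g=np.mgrid[y-30:y+30,x-30:x+30].reshape(2,-1)[::-1].T
    G=at(c,g,z)[:,:2]; M=(m[g[:,1],g[:,0]]>0)
    sub=[(dx,dy) for dx in(-.33,0,.33) for dy in(-.33,0,.33)]
    GS=[at(c,g+np.array(s),z)[:,:2] for s in sub]
    def cost(p):
        C,S=np.cos(p[2]),np.sin(p[2]); Rm=np.array([[C,-S],[S,C]])
        f=sum(inside((Q-p[:2])@Rm).astype(float) for Q in GS)/9
        return np.abs(f-M).sum()
    best=[]
    for t in np.arange(0,360,15):
        p0=[*P.mean(0),np.radians(t)]
        o=minimize(cost,p0,method='Nelder-Mead',options=dict(initial_simplex=[np.add(p0,d) for d in ([0,0,0],[.004,0,0],[0,.004,0],[0,0,.15])]))
        best.append((o.fun,*o.x.round(4)))
    best.sort(); print(len(P),cv2.minAreaRect((P*1000).astype(np.float32))); print(best[:2]); print([b for b in best if np.cos(b[3]-best[0][3])<0][:1])
pad(185,234,(15,120,90),(35,255,255),.019)
pad(384,250,(100,120,60),(125,255,255),.019)
E
python3 m.py
```

```text
678 ((441.57843017578125, 294.12518310546875), (121.83917236328125, 56.11666488647461), 37.111934661865234)
[(np.float64(75.33333333333334), np.float64(0.4413), np.float64(0.2944), np.float64(0.665)), (np.float64(75.55555555555556), np.float64(0.4415), np.float64(0.2945), np.float64(0.6576))]
[(np.float64(93.55555555555556), np.float64(0.4427), np.float64(0.2958), np.float64(3.7748))]
627 ((409.2913818359375, -301.6976013183594), (53.203125, 117.70870971679688), 65.78489685058594)
[(np.float64(33.22222222222222), np.float64(0.4089), np.float64(-0.3013), np.float64(-0.4236)), (np.float64(33.33333333333333), np.float64(0.409), np.float64(-0.3014), np.float64(5.8593))]
[(np.float64(61.666666666666664), np.float64(0.4102), np.float64(-0.3021), np.float64(2.7132))]
```

View pics/crop0.png

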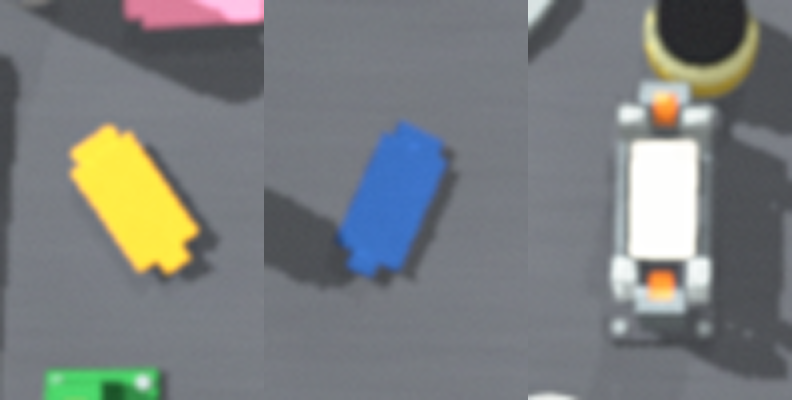

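```bash
cat >> h.py <<'E'
from scipy.spatial.transform import Rotation as Ro
def go(x,y,z,yaw=None,o=None):
    """print total move in tool units; yaw (deg) = desired direction of tool y axis mod 180 nearest; spin done after shift"""
    o=o or r.observe(); R=Ro.from_quat(o['tool_rot']).as_matrix(); d=np.array([x,y,z])-o['ee_pos']
    t=R.T@d/.25; cur=np.degrees(np.arctan2(R[1,1],R[0,1]))
    s=0 if yaw is None else -((yaw-cur+180)%360-180)/90
    print('travel',t.round(4),'spin',round(s,4),'rows',np.linalg.norm(t)/.25,abs(s)/.119,'cur yaw_y',cur.round(1))
E
python3 - <<'E'
from h import *
c=load('top0.png')
print(at(c,[[271,183],[272,157],[271,202],[282,138],[243,243],[328,240],[145,160]],.1).round(3))
w=snap('wrist','w0.png'); o=r.observe(); R=Ro.from_quat(o['tool_rot']).as_matrix()
print((R.T@w['extrinsics'][:3,:3]).round(3),(R.T@(w['extrinsics'][:3,3]-o['ee_pos'])).round(3),w['K'][0])
go(.52,.01,.33,90)
E
```

```text
[[ 0.589  0.039  0.1  ]
 [ 0.667  0.038  0.1  ]
 [ 0.533  0.037  0.1  ]
 [ 0.725  0.01   0.1  ]
 [ 0.413  0.113  0.1  ]
 [ 0.428 -0.129  0.1  ]
 [ 0.647  0.408  0.1  ]]
[[-0.     0.962  0.274]
 [ 1.     0.     0.001]
 [ 0.001  0.274 -0.962]] [ 0.07   0.    -0.141] [338.58816711   0.         277.32065962]
travel [-1.9246 -1.71   -0.3951] spin -0.2354 rows 10.41848664643799 1.9782520832093264 cur yaw_y 68.8
```

>>> play_rows(jaw=[1,1,1,1,1,1,1,1,1,1,1,1,1,1,1,1,1,1,1,1], travel=[[-0.127,-0.096,-0.025],[-0.127,-0.096,-0.025],[-0.127,-0.096,-0.025],[-0.127,-0.096,-0.025],[-0.127,-0.096,-0.025],[-0.127,-0.096,-0.025],[-0.127,-0.096,-0.025],[-0.127,-0.096,-0.025],[-0.127,-0.096,-0.025],[-0.127,-0.096,-0.025],[-0.127,-0.096,-0.025],[-0.127,-0.096,-0.025],[-0.127,-0.096,-0.025],[-0.127,-0.096,-0.025],[-0.127,-0.096,-0.025],[-0.127,-0.096,-0.025],[0,0,0],[0,0,0],[0,0,0],[0,0,0]], spin=[0,0,0,0,0,0,0,0,0,0,0,0,0,0,0,0,-0.1,-0.1,-0.035,0])

```text
t: 2.65
ee_pos: [0.5606, 0.041, 0.331]
tool_rot: [0.001, 1.0, 0.0, -0.0]
force: [-0.5, 0.7, -0.6]
grip_width: 0.0855
grasp_force: 0.0
```

Run:
```python
from h import *
w=snap('wrist','w1.png'); o=r.observe(); print(o['ee_pos'],o['qpos']); go(.56,.04,.33,90)
```

```text
[0.56062742 0.04097474 0.33109105] [-0.04339144  0.34069453 -0.10778932  1.49073594  0.03717301  1.31267049
  1.41413595]
travel [ 0.0025 -0.0039  0.0044] spin -0.0013 rows 0.025470544255043272 0.011339788376761323 cur yaw_y 89.9
```

View pics/w1.png

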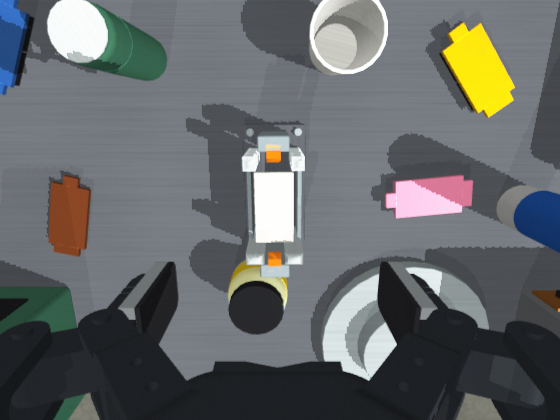

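Run:
```python
from h import *
c=load('w1.png'); im=c['pixels'][:,:,::-1]
cv2.imwrite('pics/crop1.png',cv2.resize(im[120:282,222:327],None,fx=5,fy=3.7,interpolation=cv2.INTER_CUBIC))
```

```text
(no output)
```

View pics/crop1.png

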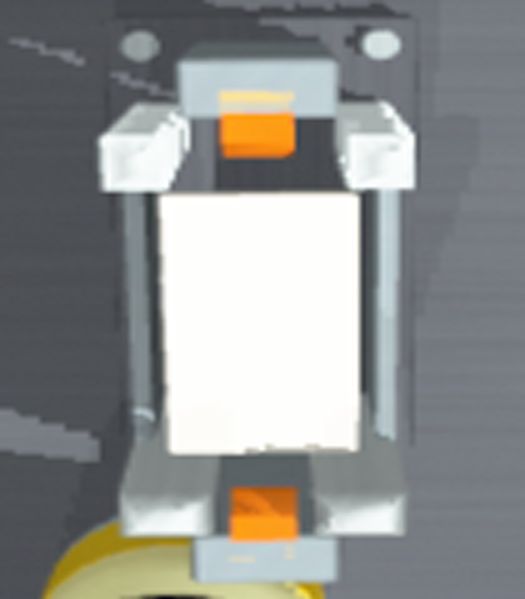

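The wide slot (gap of 160 crop px) is at the top of the crop, the world −x end. The narrow one (about 102 px) is at the bottom.

```bash
cat > f.py <<'E'
from h import *
c=load('w1.png')
def cr(p): p=np.atleast_2d(p).astype(float); return (p+.5)/[5,3.7]-.5+[222,120]
print('foll',at(c,cr([[160,193],[360,193],[362,452],[168,452]]),.085).round(4))
print('posts',at(c,cr([[100,165],[415,165],[120,515],[407,515]]),.111).round(4))
print('post ends far x',at(c,cr([[165,535],[360,535]]),.111).round(4))
print('catch',at(c,cr([[221,157],[295,157],[231,488],[298,488]]),.088).round(4))
print('blocks top', at(c,cr([[180,60],[335,60],[195,580],[337,580]]),.096).round(4))
print('base holes',at(c,cr([[139,46],[381,44]]),.010).round(4))
E
python3 f.py
```

```text
foll [[0.5588 0.0134 0.085 ]
 [0.5589 0.0597 0.085 ]
 [0.6455 0.0612 0.085 ]
 [0.6454 0.0136 0.085 ]]
posts [[0.5461 0.0026 0.111 ]
 [0.5462 0.0701 0.111 ]
 [0.6562 0.0039 0.111 ]
 [0.6563 0.0705 0.111 ]]
post ends far x [[0.6631 0.0142 0.111 ]
 [0.6631 0.0597 0.111 ]]
catch [[0.5471 0.0278 0.088 ]
 [0.5471 0.0446 0.088 ]
 [0.657  0.029  0.088 ]
 [0.657  0.0455 0.088 ]]
blocks top [[0.5173 0.0194 0.096 ]
 [0.5174 0.0532 0.096 ]
 [0.6865 0.0201 0.096 ]
 [0.6865 0.055  0.096 ]]
base holes [[0.5183 0.0035 0.01  ]
 [0.5177 0.0682 0.01  ]]
```

```bash
sed -i "s/^c=load.*/import sys\nc=load(sys.argv[1]); im=c['pixels'][:,:,::-1].copy(); hsv=cv2.cvtColor(im,cv2.COLOR_BGR2HSV)/; /^def crop/d; /^cv2.imwrite/d; /^pad(/d" m.py
sed -i "1,3{/^c=load/s/; im=.*//}" m.py
sed -i 's/R\[y-30:y+30,x-30:x+30\]/R[y-W:y+W,x-W:x+W]/; s/mgrid\[y-30:y+30,x-30:x+30\]/mgrid[y-W:y+W,x-W:x+W]/' m.py
cat >> m.py <<'E'
W=int(sys.argv[5]); 
pad(int(sys.argv[3]),int(sys.argv[4]),*{'y':((15,120,90),(35,255,255)),'b':((100,120,60),(125,255,255))}[sys.argv[2]],float(sys.argv[6]))
E
sed -n 1,8p m.py; grep -q '^im=' m.py || sed -i "/^c=load/a im=c['pixels'][:,:,::-1].copy(); hsv=cv2.cvtColor(im,cv2.COLOR_BGR2HSV)" m.py
python3 m.py w1.png y 480 70 55 .019; python3 -c "
from h import *
go(.4413,.2944,.25,128.1)"
```

```text
from h import *
import sys
c=load(sys.argv[1])
def pad(x,y,lo,hi,z):
    m=cv2.inRange(hsv,lo,hi); R=np.zeros_like(m); R[y-W:y+W,x-W:x+W]=1
    v,u=np.nonzero(m*R); P=at(c,np.c_[u,v],z)[:,:2]
    # template fit by overlap of plate outline
    from scipy.optimize import minimize
4032 ((441.8709716796875, 291.5917053222656), (118.64152526855469, 54.5259895324707), 37.002174377441406)
[(np.float64(235.7777777777778), np.float64(0.4414), np.float64(0.2921), np.float64(0.6445)), (np.float64(236.44444444444446), np.float64(0.4413), np.float64(0.2921), np.float64(0.6472))]
[(np.float64(453.88888888888886), np.float64(0.4416), np.float64(0.2923), np.float64(3.7871))]
travel [0.4793 1.0127 0.3245] spin -0.4247 rows 4.665835832093916 3.568762757564436 cur yaw_y 89.9
```

>>> play_rows(jaw=[1,1,1,1,1,1,1,1,1,1,1,1,1,1], travel=[[0.06,0.1255,0.0655],[0.06,0.1255,0.0655],[0.06,0.1255,0.0655],[0.06,0.1255,0.0655],[0.06,0.1255,0.0655],[0.06,0.1255,0.0655],[0.06,0.1255,0.0655],[0.06,0.1255,0.0655],[0,0,0],[0,0,0],[0,0,0],[0,0,0],[0,0,0],[0,0,0]], spin=[0,0,0,0,0,0,0,0,-0.1,-0.1,-0.1,-0.1,-0.011,0])

```text
t: 4.45
ee_pos: [0.4409, 0.2921, 0.2002]
tool_rot: [-0.315, 0.949, -0.0, -0.0]
force: [-0.0, 0.1, 1.0]
grip_width: 0.0857
grasp_force: 0.0
```

```bash
python3 - <<'E'
from h import *
w=snap('wrist','w2.png'); o=r.observe(); print(o['ee_pos'],o['qpos'])
m=cv2.inRange(cv2.cvtColor(w['pixels'],cv2.COLOR_RGB2HSV),(15,120,90),(35,255,255)); v,u=np.nonzero(m); print(len(u),u.mean(),v.mean(),u.min(),u.max(),v.min(),v.max())
print(proj(w,[.4414,.292,.019]))
E
python3 m.py w2.png y 280 190 130 .019
```

```text
[0.44095778 0.29213313 0.20025504] [-0.38148102  0.39807336 -0.35747311  1.79871488  0.16476306  0.97404133
  1.40625712]
6441 294.3210681571185 170.23629871138021 250 453 26 242
[[276.9884875  185.30150492]]
5787 ((440.8240661621094, 292.99871826171875), (118.16117095947266, 52.51103973388672), 37.16452407836914)
[(np.float64(104.66666666666667), np.float64(0.4411), np.float64(0.2933), np.float64(6.9332)), (np.float64(104.77777777777779), np.float64(0.4411), np.float64(0.2932), np.float64(6.9341))]
[(np.float64(493.1111111111111), np.float64(0.4412), np.float64(0.2933), np.float64(3.7888))]
```

>>> play_rows(jaw=[1,1,1,1,1,1,1,1,1,0,0,0,0,0,0,0], travel=[[-0.003,0.003,0.12],[0,0,0.12],[0,0,0.12],[0,0,0.12],[0,0,0.12],[0,0,0.12],[0,0,0.04],[0,0,0.033],[0,0,0],[0,0,0],[0,0,0],[0,0,0],[0,0,0],[0,0,0],[0,0,0],[0,0,0]], spin=[-0.004,0,0,0,0,0,0,0,0,0,0,0,0,0,0,0])

```text
t: 6.5
ee_pos: [0.4414, 0.2935, 0.0032]
tool_rot: [-0.32, 0.947, 0.0, 0.001]
force: [-2.1, -0.1, 8.5]
grip_width: 0.0508
grasp_force: 61.5
```

>>> play_rows(jaw=[0,0,0,0,0,0,0,0,0,0,0,0,0,0,0,0,0,0,0,0], travel=[[0,0,-0.06],[0,0,-0.13],[0,0,-0.16],[0,0,-0.16],[0,0,-0.16],[0,0,-0.16],[0,0,-0.16],[0.0137,-0.151,0],[0.0137,-0.151,0],[0.0137,-0.151,0],[0.0137,-0.151,0],[0.0137,-0.151,0],[0.0137,-0.151,0],[0.0137,-0.151,0],[0.0137,-0.151,0],[0,0,0],[0,0,0],[0,0,0],[0,0,0],[0,0,0]], spin=[0,0,0,0,0,0,0,0,0,0,0,0,0,0,0,0.11,0.11,0.11,0.11,0.11])

```text
t: 9.0
ee_pos: [0.6016, 0.0365, 0.2502]
tool_rot: [0.109, 0.994, 0.0, -0.0]
force: [-0.5, -0.6, -3.0]
grip_width: 0.0502
grasp_force: 63.4
```

>>> play_rows(jaw=[0,0,0,0,0,0,0,0,0,0,0,0,0,0,0,0,0,0], travel=[[0,0,0],[0,0,0],[0,0,0],[0,0,0],[0,0,0],[0,0,0],[0,0,0],[0,0,0],[0,0,0],[0,0,0],[0,0,0],[0,0,0],[0,0,0],[0,0,0],[0,0,0],[0,0,0],[0,0,0],[0,0,0]], spin=[0.11,0.11,0.11,0.11,0.11,0.11,0.11,0.11,0.11,0.11,0.11,0.11,0.11,0.11,0.11,0.11,0.106,0])

```text
t: 11.25
ee_pos: [0.6019, 0.037, 0.2498]
tool_rot: [1.0, -0.0, -0.0, -0.001]
force: [0.3, -1.4, -0.6]
grip_width: 0.0496
grasp_force: 63.4
```

```bash
python3 - <<'E'
from h import *
w=snap('wrist','w3.png'); o=r.observe(); print(o['ee_pos'],o['qpos'],o['grip_width'],o['grasp_force']); go(.602,.0368,.12,-89.5)
z=o['ee_pos'][2]
E
python3 m.py w3.png y 280 250 140 0.265
```

```text
[0.60200476 0.03685683 0.24984389] [-0.50336202  0.52846015  0.67341255  1.5385613  -0.34558142  1.19650662
 -1.33793999] 0.05018779339553851 63.44026565551758
travel [1.000e-04 7.000e-04 5.194e-01] spin -0.0043 rows 2.0775024369648407 0.03648618385159735 cur yaw_y -89.9
26118 ((616.171142578125, 37.175071716308594), (52.139286041259766, 110.8004150390625), 89.75473022460938)
[(np.float64(3071.7777777777783), np.float64(0.6029), np.float64(0.0372), np.float64(3.1371)), (np.float64(3072.111111111111), np.float64(0.6029), np.float64(0.0372), np.float64(3.1372))]
[(np.float64(3905.7777777777783), np.float64(0.6026), np.float64(0.0372), np.float64(-0.0043))]
```

View pics/w3.png

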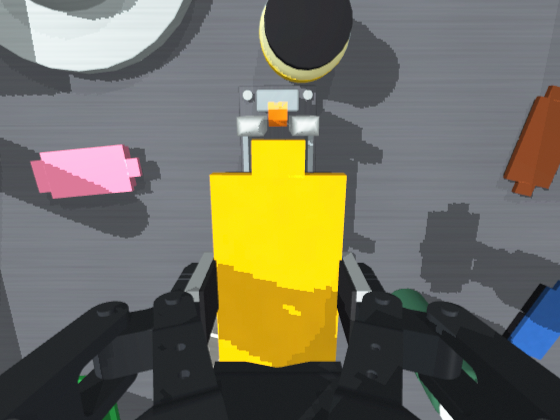

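Run:
```python
from h import *
w=load('w3.png'); hsv=cv2.cvtColor(w['pixels'],cv2.COLOR_RGB2HSV); m=cv2.inRange(hsv,(15,120,90),(35,255,255))
for row in (145,160,185,200,215,230,240):
    u=np.nonzero(m[row,200:360])[0]+200; print(row,u.min(),u.max(),end=' ')
    # height where width fits
    W=.020 if row<170 else .052
    zs=np.linspace(.2,.32,600); d=[abs(np.diff(at(w,[[u.min()-.5,row],[u.max()+.5,row]],z)[:,1])[0]-W) for z in zs]; z=zs[np.argmin(d)]
    print(z.round(4),at(w,[[(u.min()+u.max())/2,row]],z).round(4))
col=np.nonzero(m[:200,280])[0]; c2=np.nonzero(m[:,225])[0]; print(col.min(),c2.min())
for z in (.262,.266,.270): print(z,at(w,[[280,col.min()-.5],[225,c2.min()-.5]],z).round(4))
```

```text
145 251 305 0.32 [[0.6645 0.037  0.32  ]]
160 251 304 0.32 [[0.6614 0.0371 0.32  ]]
185 210 345 0.32 [[0.656  0.0371 0.32  ]]
200 211 345 0.32 [[0.6526 0.037  0.32  ]]
215 212 344 0.32 [[0.6492 0.037  0.32  ]]
230 212 343 0.32 [[0.6457 0.0371 0.32  ]]
240 213 342 0.32 [[0.6433 0.0371 0.32  ]]
72 172
0.262 [[0.6848 0.0361 0.262 ]
 [0.6488 0.0573 0.262 ]]
0.266 [[0.6843 0.0362 0.266 ]
 [0.6495 0.0567 0.266 ]]
0.27 [[0.6839 0.0362 0.27  ]
 [0.6502 0.0561 0.27  ]]
```

```bash
cat > lev.py <<'E'
from h import *
import sys
def lev(f,col,rows,uc):
    w=load(f); hsv=cv2.cvtColor(w['pixels'],cv2.COLOR_RGB2HSV)
    m=cv2.inRange(hsv,*{'y':((15,120,90),(35,255,255)),'b':((100,120,60),(125,255,255))}[col])
    for row in rows:
        u=np.nonzero(m[row,200:360])[0]+200
        W=.020 if u.max()-u.min()<90 else .052
        zs=np.linspace(.2,.32,2400); d=[abs(np.ptp(at(w,[[u.min()-.5,row],[u.max()+.5,row]],z)[:,1])-W) for z in zs]; z=zs[np.argmin(d)]
        print(row,u.min(),u.max(),z.round(4),at(w,[[(u.min()+u.max())/2,row]],z).round(4))
    return w,m
if __name__=='__main__':
    w,m=lev('w3.png','y',(145,155,165,180,190,200,210,220,230,240),280)
    c=np.nonzero(m[120:200,270])[0].min()+120
    for z in (.260,.264,.268): print(c,z,at(w,[[270,c-.5],[225,171.5]],z).round(4))
    o=Ro.from_quat(r.observe()['tool_rot']).as_matrix(); print(o.round(4))
E
python3 lev.py
```

```text
145 251 305 0.2667 [[0.6593 0.0369 0.2667]]
155 251 304 0.2655 [[0.6555 0.0371 0.2655]]
165 251 304 0.2665 [[0.652  0.0371 0.2665]]
180 210 346 0.2649 [[0.646  0.0369 0.2649]]
190 210 345 0.2651 [[0.6422 0.0371 0.2651]]
200 211 345 0.2652 [[0.6382 0.0369 0.2652]]
210 211 344 0.2653 [[0.6343 0.0371 0.2653]]
220 212 343 0.2645 [[0.6299 0.0371 0.2645]]
230 212 343 0.2655 [[0.6261 0.0371 0.2655]]
240 213 342 0.2647 [[0.6216 0.0371 0.2647]]
139 0.26 [[0.6611 0.0399 0.26  ]
 [0.6484 0.0576 0.26  ]]
139 0.264 [[0.6614 0.0398 0.264 ]
 [0.6491 0.057  0.264 ]]
139 0.268 [[0.6617 0.0397 0.268 ]
 [0.6498 0.0564 0.268 ]]
[[ 1.0e+00  1.9e-03 -3.0e-04]
 [ 1.9e-03 -1.0e+00  9.0e-04]
 [-3.0e-04 -9.0e-04 -1.0e+00]]
```

Run:
```python
from h import *
w=load('w3.png')
cv2.imwrite('pics/crop3.png',cv2.resize(w['pixels'][80:145,230:328,::-1],None,fx=8,fy=8,interpolation=cv2.INTER_CUBIC))
print('holes',at(w,[[247.5,95],[308,95]],.01).round(4)); print('tip',at(w,[[268,126],[289,126]],.087).round(4)); print('block',at(w,[[257,91],[299,91]],.096).round(4));print('posts',at(w,[[237,118],[319,118]],.111).round(4))
```

```text
holes [[0.6874 0.069  0.01  ]
 [0.6873 0.0043 0.01  ]]
tip [[0.6584 0.0453 0.087 ]
 [0.6583 0.0269 0.087 ]]
block [[0.6869 0.0539 0.096 ]
 [0.6869 0.0192 0.096 ]]
posts [[0.6656 0.0694 0.111 ]
 [0.6656 0.0038 0.111 ]]
```

View pics/crop3.png

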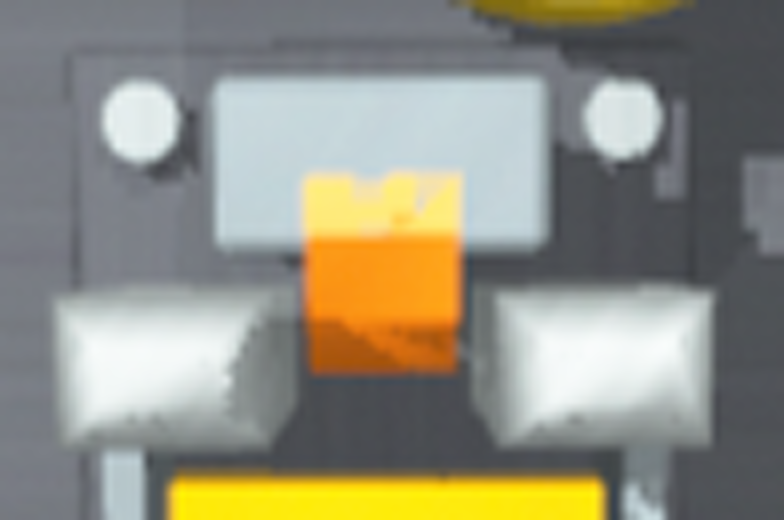

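>>> play_rows(jaw=[0,0,0,0,0,0,0,0,0,0], travel=[[0,0.001,0.1],[0,0,0.14],[0,0,0.14],[0,0,0.1],[0,0,0.04],[0,0,0.04],[0,0,0.03],[0,0,0.03],[0,0,0.011],[0,0,0]], spin=[-0.004,0,0,0,0,0,0,0,0,0])

```text
t: 12.55
ee_pos: [0.6024, 0.0361, 0.0918]
tool_rot: [1.0, 0.002, -0.0, 0.0]
force: [-0.2, 0.5, -1.4]
grip_width: 0.0501
grasp_force: 63.4
```

>>> play_rows(jaw=[0,0,0,0,0,0,0,0,0], travel=[[0,0,0.015],[0,0,0.015],[0,0,0.015],[0,0,0.015],[0,0,0.015],[0,0,0.015],[0,0,0.015],[0,0,0],[0,0,0]], spin=[0,0,0,0,0,0,0,0,0])

```text
t: 13.68
ee_pos: [0.6028, 0.0361, 0.0664]
tool_rot: [1.0, 0.002, 0.001, -0.0]
force: [-1.1, 0.6, 9.4]
grip_width: 0.0502
grasp_force: 64.4
```

>>> play_rows(jaw=[0,0,1,1,1,1,1,1,1,1,1,1,1], travel=[[0,0,0.003],[0,0,0],[0,0,0],[0,0,0],[0,0,0],[0,0,0],[0,0,-0.04],[0,0,-0.1],[0,0,-0.15],[0,0,-0.15],[0,0,-0.15],[0,0,-0.15],[0,0,0]], spin=[0,0,0,0,0,0,0,0,0,0,0,0,0])

```text
t: 15.3
ee_pos: [0.6038, 0.0354, 0.2536]
tool_rot: [1.0, 0.002, 0.003, -0.0]
force: [-1.0, -0.9, -0.6]
grip_width: 0.0852
grasp_force: 0.0
```

```bash
python3 - <<'E'
from h import *
w=snap('wrist','w4.png'); o=r.observe(); print(o['ee_pos'],o['qpos']);print(proj(w,[.602,.037,.085])); go(.409,-.3013,.2,-114.3)
cv2.imwrite('pics/crop4.png',cv2.resize(w['pixels'][40:260,180:380,::-1],None,fx=2.7,fy=2.7,interpolation=cv2.INTER_CUBIC))
E
python3 m.py w4.png y 280 160 130 .085;python3 m.py w4.png y 280 160 130 .104
```

```text
[0.60287124 0.03586936 0.25159489] [-0.5038498   0.52698848  0.67620392  1.53679381 -0.34568212  1.19675774
 -1.33456603]
[[275.69997132 190.66857957]]
travel [-0.7813  1.3457  0.2035] spin 0.2725 rows 6.277452092064086 2.2896560199159324 cur yaw_y -89.8
6993 ((622.2555541992188, 33.97805404663086), (61.892051696777344, 200.16099548339844), 83.23389434814453)
[(np.float64(1030.2222222222224), np.float64(0.6031), np.float64(0.0362), np.float64(3.1439)), (np.float64(1030.5555555555554), np.float64(0.6031), np.float64(0.0361), np.float64(3.1454))]
[(np.float64(1393.3333333333333), np.float64(0.5999), np.float64(0.0362), np.float64(6.2854))]
6993 ((625.317626953125, 34.0974235534668), (58.10601806640625, 187.91680908203125), 83.23389434814453)
[(np.float64(1441.0), np.float64(0.6047), np.float64(0.0361), np.float64(3.1431)), (np.float64(1442.111111111111), np.float64(0.6047), np.float64(0.0359), np.float64(3.1473))]
[(np.float64(1602.2222222222222), np.float64(0.6009), np.float64(0.0355), np.float64(6.3096))]
```

View pics/crop4.png

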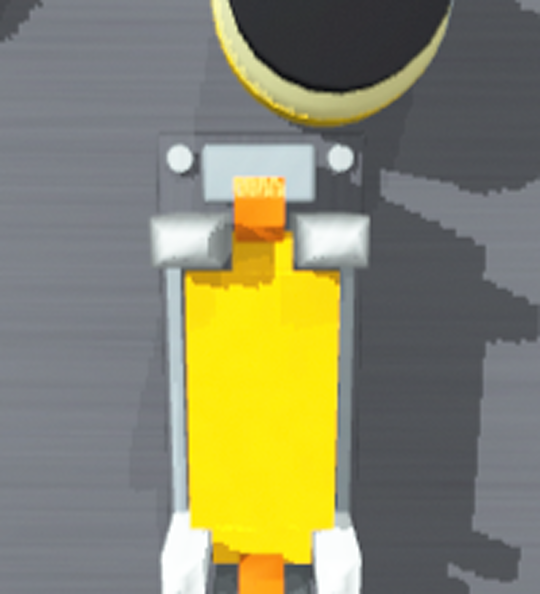

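>>> play_rows(jaw=[1,1,1,1,1,1,1,1,1,1,1,1,1,1], travel=[[-0.0781,0.1346,0.0204],[-0.0781,0.1346,0.0204],[-0.0781,0.1346,0.0204],[-0.0781,0.1346,0.0204],[-0.0781,0.1346,0.0204],[-0.0781,0.1346,0.0204],[-0.0781,0.1346,0.0204],[-0.0781,0.1346,0.0204],[-0.0781,0.1346,0.0204],[-0.0781,0.1346,0.0204],[0,0,0],[0,0,0],[0,0,0],[0,0,0]], spin=[0,0,0,0,0,0,0,0,0,0,0.1,0.1,0.0725,0])

```text
t: 17.1
ee_pos: [0.408, -0.3006, 0.198]
tool_rot: [0.978, -0.21, -0.001, -0.0]
force: [-0.3, -0.2, -0.5]
grip_width: 0.0852
grasp_force: 0.0
```

```bash
python3 - <<'E'
from h import *
w=snap('wrist','w5.png'); o=r.observe(); print(o['ee_pos'],o['qpos']); go(.409,-.3013,.2,-114.3)
E
python3 m.py w5.png b 280 170 130 .019
```

```text
[ 0.40813558 -0.30069755  0.19816049] [ 0.03783095  0.46125951  0.81732857  1.86373106 -0.39810346  0.98939442
 -0.96483413]
travel [ 0.0041  0.0008 -0.0074] spin 0.0017 rows 0.03391843182608825 0.01415738847293033 cur yaw_y -114.1
5882 ((409.1503601074219, -303.16326904296875), (52.15673828125, 117.7392349243164), 65.95669555664062)
[(np.float64(87.0), np.float64(0.409), np.float64(-0.3031), np.float64(-0.4184)), (np.float64(87.0), np.float64(0.409), np.float64(-0.3031), np.float64(5.8649))]
[(np.float64(487.55555555555554), np.float64(0.4095), np.float64(-0.3034), np.float64(2.7268))]
```

>>> play_rows(jaw=[1,1,1,1,1,1,1,1,1,0,0,0,0,0,0], travel=[[0.007,0.0073,0.12],[0,0,0.12],[0,0,0.12],[0,0,0.12],[0,0,0.12],[0,0,0.12],[0,0,0.04],[0,0,0.021],[0,0,0],[0,0,0],[0,0,0],[0,0,0],[0,0,0],[0,0,0],[0,0,0]], spin=[0,0,0,0,0,0,0,0,0,0,0,0,0,0,0])

```text
t: 19.02
ee_pos: [0.4097, -0.3036, 0.0046]
tool_rot: [0.978, -0.21, 0.001, -0.0]
force: [-1.2, 1.7, 9.5]
grip_width: 0.0499
grasp_force: 61.1
```

>>> play_rows(jaw=[0,0,0,0,0,0,0,0,0,0,0,0,0,0,0,0,0,0,0,0], travel=[[0,0,-0.06],[0,0,-0.13],[0,0,-0.16],[0,0,-0.16],[0,0,-0.16],[0,0,-0.16],[0,0,-0.16],[0.0147,-0.1556,0],[0.0147,-0.1556,0],[0.0147,-0.1556,0],[0.0147,-0.1556,0],[0.0147,-0.1556,0],[0.0147,-0.1556,0],[0.0147,-0.1556,0],[0.0147,-0.1556,0],[0.0147,-0.1556,0],[0.0147,-0.1556,0],[0,0,0],[0,0,0],[0,0,0]], spin=[0,0,0,0,0,0,0,0,0,0,0,0,0,0,0,0,0,-0.11,-0.11,-0.11])

```text
t: 21.52
ee_pos: [0.6022, 0.0357, 0.2516]
tool_rot: [0.999, 0.05, -0.0, 0.0]
force: [0.1, -1.1, -1.7]
grip_width: 0.0501
grasp_force: 63.5
```

>>> play_rows(jaw=[0,0,0,0,0,0,0,0,0,0,0,0,0,0,0,0,0,0,0], travel=[[0,0,0],[0,0,0],[0,0,0],[0,0,0],[0,0,0],[0,0,0],[0,0,0],[0,0,0],[0,0,0],[0,0,0],[0,0,0],[0,0,0],[0,0,0],[0,0,0],[0,0,0],[0,0,0],[0,0,0],[0,0,0],[0,0,0]], spin=[-0.11,-0.11,-0.11,-0.11,-0.11,-0.11,-0.11,-0.11,-0.11,-0.11,-0.11,-0.11,-0.11,-0.11,-0.11,-0.11,-0.11,-0.073,0])

```text
t: 23.9
ee_pos: [0.6024, 0.0351, 0.2514]
tool_rot: [-0.001, 1.0, -0.001, -0.0]
force: [0.3, 0.5, -2.8]
grip_width: 0.0501
grasp_force: 63.5
```

```bash
python3 - <<'E'
from h import *
from lev import lev
w=snap('wrist','w6.png'); o=r.observe(); print(o['ee_pos'],o['qpos'],o['grip_width']); go(.602,.0365,.12,90.5)
cv2.imwrite('pics/crop6.png',cv2.resize(w['pixels'][:300,140:420,::-1],None,fx=2,fy=2,interpolation=cv2.INTER_CUBIC))
w,m=lev('w6.png','b',(180,200,220,240),280)
for u in (230,260,280,300,325): print(u,np.nonzero(m[:,u])[0].min())
E
python3 m.py w6.png b 280 250 140 0.265
```

```text
[0.60248689 0.03531839 0.2513234 ] [-0.03021126  0.45412249 -0.1097773   1.52845209  0.05350974  1.16232704
  1.42205708] 0.050167174371761734
travel [0.0018 0.0053 0.5253] spin -0.0046 rows 2.101273933310249 0.038710452941745604 cur yaw_y 90.1
180 210 344 0.2646 [[0.5586 0.0351 0.2646]]
200 211 343 0.2648 [[0.5666 0.0351 0.2648]]
220 212 342 0.265 [[0.5747 0.0351 0.265 ]]
240 213 341 0.2653 [[0.5831 0.0351 0.2653]]
230 142
260 142
280 142
300 142
325 174
26620 ((594.2724609375, 35.20525360107422), (101.04048919677734, 51.9576530456543), 0.4256867468357086)
[(np.float64(2315.2222222222217), np.float64(0.6027), np.float64(0.0353), np.float64(3.1491)), (np.float64(2315.3333333333335), np.float64(0.6026), np.float64(0.0353), np.float64(3.1488))]
[(np.float64(4203.555555555555), np.float64(0.6021), np.float64(0.0353), np.float64(0.008))]
```

View pics/crop6.png

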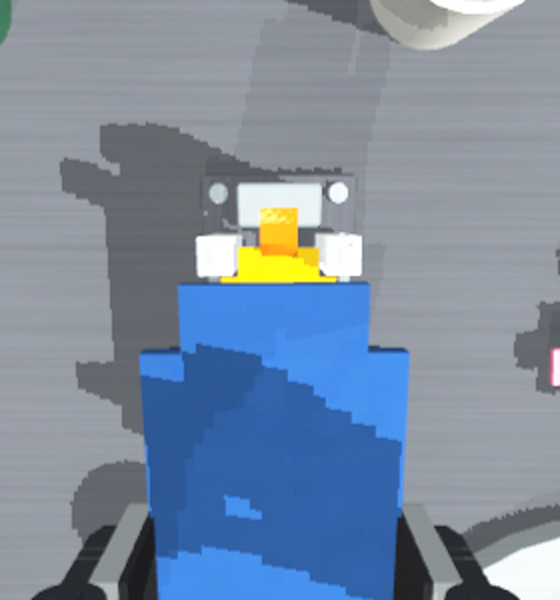

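Run:
```python
from h import *
w=load('w6.png')
def cr(p): return (np.array(p,float)+.5)/2-.5+[140,0]
print('ear',at(w,[[277,141.5]],.2665).round(4)-[.059,0,0], 'shoulder',at(w,[[330,173.5]],.2665).round(4))
print('holes',at(w,cr([[219,193],[339,193]]),.01).round(4)); print('posts',at(w,cr([[197,255],[361,255]]),.111).round(4)); print('block',at(w,cr([[238,183],[321,183]]),.096).round(4))
```

```text
ear [[0.4849 0.0351 0.2665]] shoulder [[0.5557 0.0551 0.2665]]
holes [[0.5179 0.0043 0.01  ]
 [0.5177 0.0689 0.01  ]]
posts [[0.5459 0.0031 0.111 ]
 [0.5457 0.0696 0.111 ]]
block [[0.5173 0.0193 0.096 ]
 [0.5173 0.0538 0.096 ]]
```

>>> play_rows(jaw=[0,0,0,0,0,0,0,0,0,0], travel=[[0,0.0048,0.1],[0,0,0.14],[0,0,0.14],[0,0,0.1],[0,0,0.04],[0,0,0.04],[0,0,0.03],[0,0,0.03],[0,0,0.013],[0,0,0]], spin=[0,0,0,0,0,0,0,0,0,0])

```text
t: 25.2
ee_pos: [0.6028, 0.0371, 0.0927]
tool_rot: [-0.002, 1.0, -0.0, -0.0]
force: [0.5, 0.1, -2.4]
grip_width: 0.0499
grasp_force: 63.5
```

>>> play_rows(jaw=[0,0,0,0,0,0,0,0,0], travel=[[0,0,0.015],[0,0,0.015],[0,0,0.015],[0,0,0.015],[0,0,0.015],[0,0,0.015],[0,0,0.015],[0,0,0.003],[0,0,0]], spin=[0,0,0,0,0,0,0,0,0])

```text
t: 26.32
ee_pos: [0.6034, 0.0371, 0.0672]
tool_rot: [-0.002, 1.0, 0.0, 0.001]
force: [-2.6, 0.3, 10.3]
grip_width: 0.0498
grasp_force: 64.6
```

>>> play_rows(jaw=[0,0,1,1,1,1,1,1,1,1,1,1,1], travel=[[0,0,0.003],[0,0,0],[0,0,0],[0,0,0],[0,0,0],[0,0,0],[0,0,-0.04],[0,0,-0.1],[0,0,-0.15],[0,0,-0.15],[0,0,-0.15],[0,0,-0.15],[0,0,0]], spin=[0,0,0,0,0,0,0,0,0,0,0,0,0])

```text
t: 27.95
ee_pos: [0.6044, 0.0373, 0.2541]
tool_rot: [-0.002, 1.0, 0.0, 0.003]
force: [-0.2, 0.1, -0.1]
grip_width: 0.0856
grasp_force: 0.0
```

```bash
python3 - <<'E'
from h import *
w=snap('wrist','w7.png')
cv2.imwrite('pics/crop7.png',cv2.resize(w['pixels'][60:320,170:390,::-1],None,fx=2.3,fy=2.3,interpolation=cv2.INTER_CUBIC))
E
python3 m.py w7.png b 280 190 130 .085
```

```text
5999 ((603.47216796875, 37.01933288574219), (115.77345275878906, 52.049896240234375), 0.5602747797966003)
[(np.float64(244.33333333333334), np.float64(0.6042), np.float64(0.0371), np.float64(3.1514)), (np.float64(244.44444444444443), np.float64(0.6042), np.float64(0.037), np.float64(3.1515))]
[(np.float64(665.5555555555555), np.float64(0.6033), np.float64(0.037), np.float64(0.009))]
```

View pics/crop7.png

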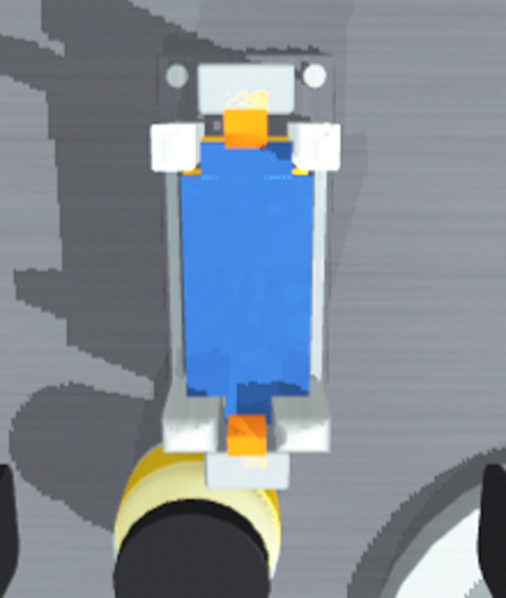

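The blue pad lies flat with both orange catches over its ears, at crop (245,128) and (247,433). Its 52.05 mm width measured at z = 85 mm fits the latched height, so I hand in.

```bash
python3 -c "
from station import r
print(r.hand_in())"
```

```text
the job is handed in; nothing more can be done
None
```

Both pads are in the magazine, yellow below and blue on top, wide ears in the wide slot; the camera showed both catches over each pad's ears, and I handed the job in at about 28 s, with no verdict returned.

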